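Heft the two tins and set the full one on the trivet

TASK

Two identical tall steel tins stand on the kettle shelf; one holds a heavy sugar loaf and the other is nearly empty. Find out by lifting which is the heavy one and set it down gently, upright, in the middle of the green trivet, leaving the light one standing upright on the shelf, clear of the trivet. Do not tip the tins over and do not disturb the teapot.

Things in the scene. Friction and masses are not known exactly. Their poses are not given: they have to be found in the camera images.
- tin_a: One of two identical closed plain steel tins: upright cylinder, 58 mm diameter, 125 mm tall, fixed flat lid. Origin: centre of the underside, z up; yaw does not matter. Loose, on the shelf, whose top is 30 mm above the work surface. One tin is full (0.43 to 0.53 kg in all), the other nearly empty (0.15 kg); which is which varies by run and can only be felt by lifting.
- tin_b: One of two identical closed plain steel tins: upright cylinder, 58 mm diameter, 125 mm tall, fixed flat lid. Origin: centre of the underside, z up; yaw does not matter. Loose, on the shelf, whose top is 30 mm above the work surface. One tin is full (0.43 to 0.53 kg in all), the other nearly empty (0.15 kg); which is which varies by run and can only be felt by lifting.
- trivet: Flat round green silicone trivet, 160 mm diameter, 8 mm thick, lying fixed on the shelf. Origin at the centre of its underside, z up; its top is 8 mm above the origin.
- teapot: White ceramic teapot with closed lid, belly 128 mm across, 122 mm tall to the top of its knob; spout reaches 105 mm from the axis along its +y, handle 101 mm along -y. Origin at the centre of the underside, z up. Loose, 0.6 kg, in the row behind the tins; a bystander to be left alone.
Mind the look-alikes: they are no part of the job. Leave any pink or purple look-alike of the tin_b alone. What is shaped like the tin_a but purple is not meant.

How it is judged:
By the outcome, as a careful person would: the job done as asked, in the order asked, and still so for the second after the job is handed in, with the robot touching nothing.
It also fails if it takes over 59 s, if anything falls off the work surface, if the arm or the gripper's body presses on something with over 40 N, if the wrist force passes 120 N, or if a joint passes its speed limit or range.

ROBOT

A 6-joint arm with a two-finger parallel gripper is mounted at the origin on the work surface. World frame = base frame: x ahead of the robot, y to its left, z up, the work surface at z = 0. Lengths are in m, angles in rad, forces in N, time in s.
With the tool pointing down it reaches from about 0.4 to 0.925 m from the base axis. Payload 12.5 kg.
Tool frame: the origin (TCP) lies between the finger pads; the fingertips stand 22 mm ahead of it and the grasp point (between the pads) lies 3 mm ahead of it; z points along the fingers, y is the direction in which the jaws open and shut (so a half turn about z gives the same grasp; the last joint's range is limited). The gripper opens to 95 mm and grips with 3 to 60 N. Pads are 20 mm wide; open, the fingers measure 119 mm over their backs; the gripper's body (75 mm by 180 mm) begins 59 mm behind the grasp point.
Start: joints at [-1.327, 0.491, 1.559, -0, 1.092, -0.106], TCP at [0.214, -0.587, 0.237] pointing down, gripper open.
Joint ranges: [-3.1, 3.1], [-0.84, 2.19], [0.05, 2.79], [-1.13, 4.28], [0.06, 2.93], [-2.69, 2.69]. Speed limits (rad/s): [2.22, 2.22, 2.79, 3.14, 3.14, 3.14].

INTERFACE

Orientations are given as a unit quaternion [x, y, z, w].
In Python, from station import telemetry, cams, workorder gives the robot as it stands.
- The arm moves only by the shell command python3 -m creep 'ROWS'. ROWS is JSON, a list of rows, each an object with "jaw": the opening, from -1 (shut) to 1 (fully open), so that 0 is half open; "slide": the shift along the world's x, y, z in m, a list of three; "yaw": the turn about the world's z in degrees. A call has 1 to 12 rows; each row is the pose to reach, as a shift and turn from the pose measured when the call began; what a row does not reach only later rows make up. A row lasts 1/8 s, in which the tool goes at most 62.5 mm and 10.7 degrees, less where a joint would pass 70% of its speed; a pose out of reach is approached as far as the arm can. A call with a gripper value outside its range is refused whole. The fingers move at their own pace and stop on an object; the grip force is fixed at half the most. Time passes only in rows, so rows that repeat a pose let the fingers close. It gives the time, the measured TCP pose, the force and the opening at its end, in the units of the state.
- telemetry.read_state(): the state, without advancing time (a new reading comes with each control period).
- cams.capture(name): name is "side" or "top"; returns the picture (480x640x3 uint8, blue, green, red); there is no depth.
- cams.camera_info(name): a dict with "intrinsics" (3x3 intrinsics, pixels), "cam_to_world" (4x4, takes a point from camera to world coordinates). Camera axes: x right, y down, z forward; pixel columns grow to the right and rows downward; lengths in m; the calibration is good to about 2 mm. A picture is of the moment at which its call begins. camera_info takes no time and is no camera call.
- workorder.close_job(): hands the job in, once; it reports no verdict.
The state is a dict: "time_s": time; "qpos": joint angles; "dq": joint speeds; "tau": joint torques, N m; "tool_pos": TCP position; "tool_rot": TCP orientation; "force": force on the tool from outside, world axes, zero at the start; "torque": the same for the moment, N m; "gripper_width": opening from 0.0 (shut) to 1.0 (fully open).
Only numpy, scipy, OpenCV 4.12 (cv2) and the standard library are available. Lean on these libraries where they do the work, as an engineer would, in place of code of your own. Each camera call takes 0.05 s, during which the arm holds its last target. There are 200 camera calls.

## Working session

There is one attempt and no reset: what is moved stays moved. The work goes in short steps, Python scripts to look and compute and a shell command to move; the robot and the scene stay as the last step left them, time stands still between calls to the robot, and variables do not carry over. Pictures are saved under pics/ and viewed, about 8 in all and at most 12, crops included, and the job is handed in when it is done.

```bash
mkdir -p pics; ls; python3 - <<'E'
from station import telemetry, cams
import cv2
for n in("top","side"):
    cv2.imwrite(f"pics/{n}0.png",cams.capture(n)); print(cams.camera_info(n))
print(telemetry.read_state())
E
```

```text
pics
{'intrinsics': array([[541.38480904,   0.        , 314.41434838],
       [  0.        , 541.38480904, 234.64294187],
       [  0.        ,   0.        ,   1.        ]]), 'cam_to_world': array([[-0.02728654, -0.98538199,  0.16815996,  0.27099653],
       [-0.99960889,  0.02792798,  0.00145018, -0.05058903],
       [-0.00612535, -0.16805462, -0.98575865,  1.3823171 ],
       [ 0.        ,  0.        ,  0.        ,  1.        ]])}
{'intrinsics': array([[603.84428775,   0.        , 323.11171349],
       [  0.        , 603.84428775, 246.0238827 ],
       [  0.        ,   0.        ,   1.        ]]), 'cam_to_world': array([[-0.98829116, -0.06679497,  0.13718239,  0.34329122],
       [-0.15074279,  0.56652949, -0.81013638,  0.91312556],
       [-0.02360483, -0.82132988, -0.56996495,  0.72045807],
       [ 0.        ,  0.        ,  0.        ,  1.        ]])}
{'time_s': 0.1, 'qpos': array([-1.32660498e+00,  4.91508462e-01,  1.55940473e+00, -4.37107968e-05,
        1.09168849e+00, -1.05579768e-01]), 'dq': array([-0.00066164, -0.00231557, -0.00146115, -0.00025058,  0.00076796,
        0.0008558 ]), 'tau': array([ 2.19583206e-03, -6.13621902e+01, -2.58605164e+01,  6.93593966e-02,
        4.69592772e-02, -6.35574452e-05]), 'tool_pos': array([ 0.21415255, -0.58695448,  0.23610888]), 'tool_rot': array([ 9.84744577e-01,  1.74005352e-01, -5.42810387e-05, -5.01964292e-04]), 'force': array([0.17804057, 0.03962522, 0.00635663]), 'torque': array([-0.01786593,  0.04944556, -0.01303421]), 'gripper_width': 1.000625434746576}
```

View pics/top0.png

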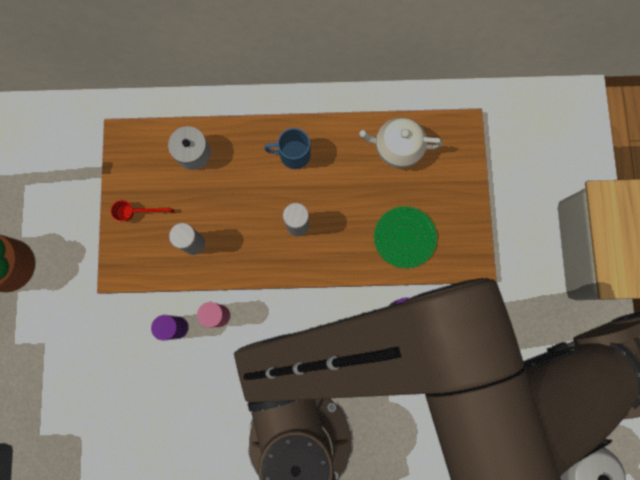

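View pics/side0.png

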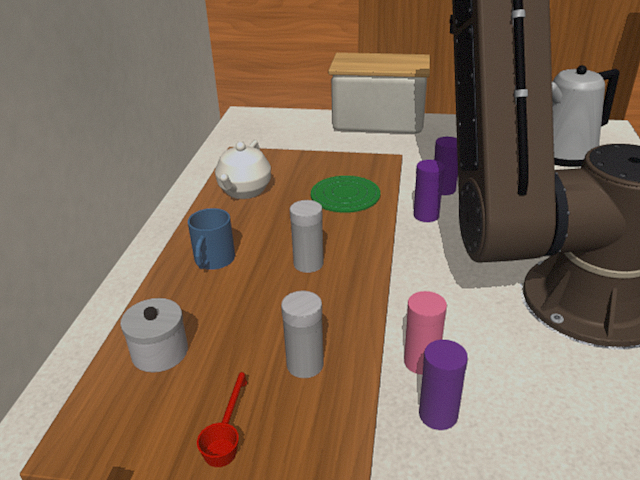

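Top view: the grey plain tins are at about (183,236) and (295,215), and the trivet is at (406,237). The grey pot at (188,147) has a knob and is wider. The purple tins at (168,327) and (400,303) and the pink one at (211,315) are off the shelf. Only the two plain steel cylinders on the shelf fit the description. I'll measure them and confirm with a crop.

```bash
cat > h.py <<'E'
import cv2, numpy as np
from station import cams, telemetry
def ray(name,u,v,z):
    c=cams.camera_info(name);T=c["cam_to_world"];d=T[:3,:3]@np.linalg.solve(c["intrinsics"],[u,v,1.])
    return (T[:3,3]+d*(z-T[2,3])/d[2]).round(4)
def blob(mask,x0,y0,x1,y1):
    m=np.zeros_like(mask);m[y0:y1,x0:x1]=mask[y0:y1,x0:x1]
    cs=cv2.findContours(m,cv2.RETR_EXTERNAL,cv2.CHAIN_APPROX_NONE)[0]
    return max(cs,key=cv2.contourArea)
def lid(im,x0,y0,x1,y1,thr=165):
    h=cv2.cvtColor(im,cv2.COLOR_BGR2HSV)
    return cv2.minEnclosingCircle(blob(((h[...,2]>thr)&(h[...,1]<40)).astype(np.uint8)*255,x0,y0,x1,y1))
def green(im):
    h=cv2.cvtColor(im,cv2.COLOR_BGR2HSV)
    return cv2.fitEllipse(blob(cv2.inRange(h,(45,100,40),(80,255,255)),300,100,500,320))
E
python3 - <<'E'
from h import *
t=cv2.imread("pics/top0.png"); s=cv2.imread("pics/side0.png")
for b in((160,215,215,265),(275,195,320,245)):
    for thr in (150,165,180):
        (u,v),r=lid(t,*b,thr); print(thr,u,v,r,ray("top",u,v,.155), "r_mm",541.4/(1.382-.155)*.029)
g=green(t);print(g,ray("top",*g[0],.038))
g=cv2.fitEllipse(blob(cv2.inRange(cv2.cvtColor(s,cv2.COLOR_BGR2HSV),(45,100,40),(80,255,255)),290,150,400,230));print(g,ray("side",*g[0],.038))
for u,v in((306.5,209),(302,303)): print("side lid",ray("side",u,v,.155))
a=cv2.resize(t[180:270,150:340],None,fx=4,fy=4);b=cv2.resize(s[190:390,260:350],None,fx=1.8,fy=1.8)
c=np.zeros((360,760+162,3),np.uint8);c[:,:760]=a;c[:,760:]=b
cv2.imwrite("pics/crop.png",cv2.resize(c,(800,312)))
E
```

```text
150 181.0 235.0 12.206655502319336 [0.4882 0.2584 0.155 ] r_mm 12.7959250203749
165 180.9746856689453 235.03797912597656 11.358567237854004 [0.4881 0.2584 0.155 ] r_mm 12.7959250203749Traceback (most recent call last):
  File "<stdin>", line 5, in <module>
  File "h.py", line 12, in lid
    return cv2.minEnclosingCircle(blob(((h[...,2]>thr)&(h[...,1]<40)).astype(np.uint8)*255,x0,y0,x1,y1))
                                  ~~~~^^^^^^^^^^^^^^^^^^^^^^^^^^^^^^^^^^^^^^^^^^^^^^^^^^^^^^^^^^^^^^^^^
  File "h.py", line 9, in blob
    return max(cs,key=cv2.contourArea)
ValueError: max() iterable argument is empty
```

```bash
python3 - <<'E'
from h import *
t=cv2.imread("pics/top0.png"); s=cv2.imread("pics/side0.png")
for b in((160,215,215,265),(275,195,320,245)):
    for thr in (140,150,160):
        (u,v),r=lid(t,*b,thr); print(thr,u,v,r,ray("top",u,v,.155))
g=green(t);print(g,ray("top",*g[0],.038))
g=cv2.fitEllipse(blob(cv2.inRange(cv2.cvtColor(s,cv2.COLOR_BGR2HSV),(45,100,40),(80,255,255)),290,150,400,230));print(g,ray("side",*g[0],.038))
for u,v in((306.5,209),(302,303)): print("side lid",ray("side",u,v,.155))
a=cv2.resize(t[180:270,150:340],None,fx=4,fy=4);b=cv2.resize(s[190:390,260:350],(162,360))
cv2.imwrite("pics/crop.png",cv2.resize(np.hstack([a,b]),(800,312)))
E
```

```text
140 181.2236785888672 235.32894897460938 12.353468894958496 [0.4875 0.2579 0.155 ]
150 181.0 235.0 12.206655502319336 [0.4882 0.2584 0.155 ]
160 181.01612854003906 234.98387145996094 11.684134483337402 [0.4883 0.2583 0.155 ]
140 295.15216064453125 215.0 12.221855163574219 [ 0.5277 -0.0055  0.155 ]
150 295.01019287109375 214.87754821777344 12.042333602905273 [ 0.528  -0.0052  0.155 ]
160 294.9136047363281 214.65707397460938 11.414223670959473 [ 0.5286 -0.0049  0.155 ]
((405.0640563964844, 236.9213409423828), (60.17890167236328, 62.46803283691406), 111.37065124511719) [ 0.4881 -0.2763  0.038 ]
((345.4293212890625, 193.43948364257812), (35.69175338745117, 68.45818328857422), 90.36164855957031) [ 0.4888 -0.2692  0.038 ]
side lid [ 0.5269 -0.0029  0.155 ]
side lid [0.488 0.256 0.155]
```

View pics/crop.png

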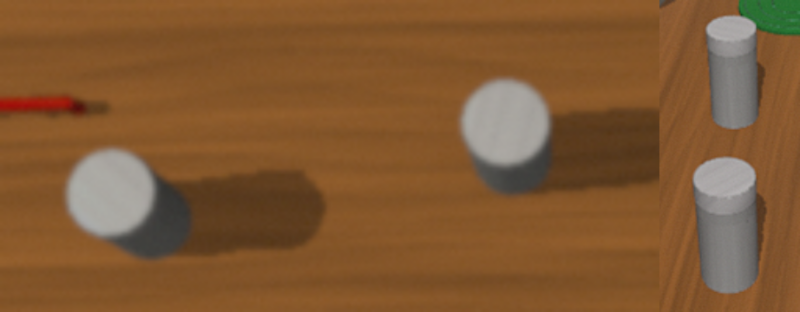

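The crop shows two plain, flat-lidded steel tins with no knob, at top-view pixels (181,235) and (295,215). Both views put their lids within about 2 mm of each other. The side estimate of the trivet is pulled toward that camera by the visible rim, so I'll use (0.489, -0.275). I'll go to the nearer tin first.

```bash
python3 -m creep '[{"jaw":1,"slide":[0.157,0.292,0],"yaw":0},{"jaw":1,"slide":[0.157,0.292,0],"yaw":0},{"jaw":1,"slide":[0.157,0.292,0],"yaw":0},{"jaw":1,"slide":[0.157,0.292,0],"yaw":0},{"jaw":1,"slide":[0.157,0.292,0],"yaw":0},{"jaw":1,"slide":[0.314,0.583,0],"yaw":0},{"jaw":1,"slide":[0.314,0.583,0],"yaw":0},{"jaw":1,"slide":[0.314,0.583,0],"yaw":0},{"jaw":1,"slide":[0.314,0.583,0],"yaw":0},{"jaw":1,"slide":[0.314,0.583,0],"yaw":0},{"jaw":1,"slide":[0.314,0.583,0],"yaw":0},{"jaw":1,"slide":[0.314,0.583,0],"yaw":0}]'
```

```text
time_s: 1.6
tool_pos: [0.5287, -0.0019, 0.2356]
tool_rot: [0.984, 0.176, -0.0, -0.001]
force: [-0.6, -0.0, -0.6]
gripper_width: 0.997
```

```bash
python3 -m creep '[{"jaw":1,"slide":[-0.001,-0.002,-0.03],"yaw":0},{"jaw":1,"slide":[-0.001,-0.002,-0.06],"yaw":0},{"jaw":1,"slide":[-0.001,-0.002,-0.09],"yaw":0},{"jaw":1,"slide":[-0.001,-0.002,-0.115],"yaw":0},{"jaw":1,"slide":[-0.001,-0.002,-0.118],"yaw":0},{"jaw":1,"slide":[-0.001,-0.002,-0.118],"yaw":0},{"jaw":1,"slide":[-0.001,-0.002,-0.118],"yaw":0}]'; python3 - <<'E'
from h import *
cv2.imwrite("pics/side1.png",cams.capture("side")[120:420,180:500])
E
```

```text
time_s: 2.48
tool_pos: [0.5281, -0.0041, 0.1187]
tool_rot: [0.984, 0.176, 0.0, -0.0]
force: [0.2, 0.7, 0.6]
gripper_width: 0.999
```

View pics/side1.png

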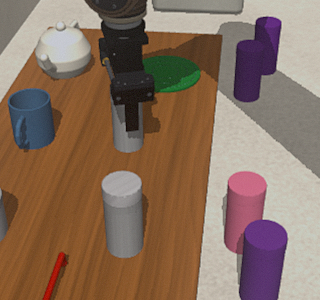

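The fingers straddle the nearer tin, at about (128,115) in the crop, with no contact. Now I'll close and note the force, then lift a little.

```bash
python3 -m creep '[{"jaw":-1,"slide":[0,0,0],"yaw":0},{"jaw":-1,"slide":[0,0,0],"yaw":0},{"jaw":-1,"slide":[0,0,0],"yaw":0},{"jaw":-1,"slide":[0,0,0],"yaw":0},{"jaw":-1,"slide":[0,0,0],"yaw":0},{"jaw":-1,"slide":[0,0,0],"yaw":0},{"jaw":-1,"slide":[0,0,0],"yaw":0},{"jaw":-1,"slide":[0,0,0],"yaw":0}]'; python3 -m creep '[{"jaw":-1,"slide":[0,0,0.01],"yaw":0},{"jaw":-1,"slide":[0,0,0.02],"yaw":0},{"jaw":-1,"slide":[0,0,0.03],"yaw":0},{"jaw":-1,"slide":[0,0,0.03],"yaw":0},{"jaw":-1,"slide":[0,0,0.03],"yaw":0},{"jaw":-1,"slide":[0,0,0.03],"yaw":0},{"jaw":-1,"slide":[0,0,0.03],"yaw":0},{"jaw":-1,"slide":[0,0,0.03],"yaw":0}]'; python3 -m creep '[{"jaw":-1,"slide":[0,0,0],"yaw":0},{"jaw":-1,"slide":[0,0,0],"yaw":0}]'
```

```text
time_s: 3.52
tool_pos: [0.528, -0.004, 0.1186]
tool_rot: [0.984, 0.176, 0.0, -0.0]
force: [1.8, 0.4, -1.2]
gripper_width: 0.607
time_s: 4.53
tool_pos: [0.528, -0.004, 0.1484]
tool_rot: [0.984, 0.176, 0.0, -0.0]
force: [0.5, 0.7, -1.4]
gripper_width: 0.608
time_s: 4.78
tool_pos: [0.528, -0.0041, 0.1484]
tool_rot: [0.984, 0.176, 0.0, -0.0]
force: [-0.7, -0.2, -1.3]
gripper_width: 0.61
```

It reads about 1.4 N, or roughly 0.15 kg, so this is the light one. I'll set it back, release, and try the other.

```bash
python3 -m creep '[{"jaw":-1,"slide":[0,0,-0.01],"yaw":0},{"jaw":-1,"slide":[0,0,-0.02],"yaw":0},{"jaw":-1,"slide":[0,0,-0.025],"yaw":0},{"jaw":-1,"slide":[0,0,-0.028],"yaw":0},{"jaw":-1,"slide":[0,0,-0.03],"yaw":0},{"jaw":-1,"slide":[0,0,-0.03],"yaw":0},{"jaw":-1,"slide":[0,0,-0.03],"yaw":0},{"jaw":-1,"slide":[0,0,-0.03],"yaw":0}]'; python3 -m creep '[{"jaw":1,"slide":[0,0,0],"yaw":0},{"jaw":1,"slide":[0,0,0],"yaw":0},{"jaw":1,"slide":[0,0,0],"yaw":0},{"jaw":1,"slide":[0,0,0],"yaw":0},{"jaw":1,"slide":[0,0,0],"yaw":0},{"jaw":1,"slide":[0,0,0],"yaw":0},{"jaw":1,"slide":[0,0,0.03],"yaw":0},{"jaw":1,"slide":[0,0,0.06],"yaw":0},{"jaw":1,"slide":[0,0,0.09],"yaw":0},{"jaw":1,"slide":[0,0,0.12],"yaw":0},{"jaw":1,"slide":[0,0,0.12],"yaw":0},{"jaw":1,"slide":[0,0,0.12],"yaw":0}]'
```

```text
time_s: 5.78
tool_pos: [0.5281, -0.004, 0.1186]
tool_rot: [0.984, 0.176, 0.001, -0.0]
force: [-0.6, 0.1, 0.9]
gripper_width: 0.607
time_s: 7.28
tool_pos: [0.5277, -0.004, 0.2379]
tool_rot: [0.984, 0.176, 0.0, -0.001]
force: [-0.7, 0.4, -0.0]
gripper_width: 0.998
```

```bash
python3 -m creep '[{"jaw":1,"slide":[-0.008,0.052,0],"yaw":0},{"jaw":1,"slide":[-0.016,0.104,0],"yaw":0},{"jaw":1,"slide":[-0.024,0.156,0],"yaw":0},{"jaw":1,"slide":[-0.032,0.208,0],"yaw":0},{"jaw":1,"slide":[-0.040,0.261,0],"yaw":0},{"jaw":1,"slide":[-0.040,0.261,0],"yaw":0},{"jaw":1,"slide":[-0.040,0.261,0],"yaw":0},{"jaw":1,"slide":[-0.040,0.261,0],"yaw":0}]'; python3 - <<'E'
from h import *
t=cams.capture("top");cv2.imwrite("pics/top1.png",t)
(u,v),r=lid(t,275,195,320,245,150);print(u,v,r,ray("top",u,v,.155))
E
```

```text
time_s: 8.28
tool_pos: [0.488, 0.2559, 0.2375]
tool_rot: [0.985, 0.175, -0.0, -0.0]
force: [0.3, -0.2, 0.0]
gripper_width: 1.003
290.0 205.5 3.3542017936706543 [0.5506 0.006  0.155 ]
```

View pics/top1.png

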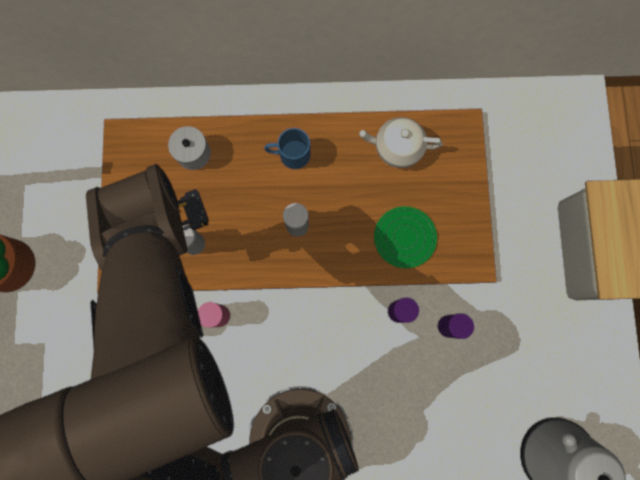

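The light tin is still standing at (296,218), in shadow (the failed mask is only the shading). The gripper is over the second tin. Next I'll descend, close and lift.

```bash
python3 -m creep '[{"jaw":1,"slide":[0,0.001,-0.03],"yaw":0},{"jaw":1,"slide":[0,0.001,-0.06],"yaw":0},{"jaw":1,"slide":[0,0.001,-0.09],"yaw":0},{"jaw":1,"slide":[0,0.001,-0.115],"yaw":0},{"jaw":1,"slide":[0,0.001,-0.119],"yaw":0},{"jaw":1,"slide":[0,0.001,-0.119],"yaw":0},{"jaw":1,"slide":[0,0.001,-0.119],"yaw":0}]';python3 -m creep '[{"jaw":-1,"slide":[0,0,0],"yaw":0},{"jaw":-1,"slide":[0,0,0],"yaw":0},{"jaw":-1,"slide":[0,0,0],"yaw":0},{"jaw":-1,"slide":[0,0,0],"yaw":0},{"jaw":-1,"slide":[0,0,0],"yaw":0},{"jaw":-1,"slide":[0,0,0],"yaw":0},{"jaw":-1,"slide":[0,0,0],"yaw":0},{"jaw":-1,"slide":[0,0,0],"yaw":0}]'; python3 -m creep '[{"jaw":-1,"slide":[0,0,0.01],"yaw":0},{"jaw":-1,"slide":[0,0,0.02],"yaw":0},{"jaw":-1,"slide":[0,0,0.03],"yaw":0},{"jaw":-1,"slide":[0,0,0.03],"yaw":0},{"jaw":-1,"slide":[0,0,0.03],"yaw":0},{"jaw":-1,"slide":[0,0,0.03],"yaw":0}]'; python3 -m creep '[{"jaw":-1,"slide":[0,0,0],"yaw":0},{"jaw":-1,"slide":[0,0,0],"yaw":0}]'
```

```text
time_s: 9.2
tool_pos: [0.4885, 0.2568, 0.1197]
tool_rot: [0.985, 0.175, 0.001, -0.001]
force: [0.4, 0.9, -0.4]
gripper_width: 0.999
time_s: 10.2
tool_pos: [0.4885, 0.2569, 0.1197]
tool_rot: [0.985, 0.175, 0.001, -0.001]
force: [-1.5, 1.7, 1.1]
gripper_width: 0.606
time_s: 10.95
tool_pos: [0.4883, 0.2568, 0.1494]
tool_rot: [0.985, 0.175, 0.0, -0.001]
force: [-0.4, -0.1, -4.2]
gripper_width: 0.607
time_s: 11.2
tool_pos: [0.4883, 0.2568, 0.1492]
tool_rot: [0.985, 0.175, 0.0, -0.001]
force: [-0.3, 0.1, -5.4]
gripper_width: 0.61
```

Heavy tin found, at about 5 N. I'll lift it high to clear the light tin, then carry it over.

```bash
python3 -m creep '[{"jaw":-1,"slide":[0,0,0.03],"yaw":0},{"jaw":-1,"slide":[0,0,0.06],"yaw":0},{"jaw":-1,"slide":[0,0,0.09],"yaw":0},{"jaw":-1,"slide":[0,0,0.12],"yaw":0},{"jaw":-1,"slide":[0,0,0.15],"yaw":0},{"jaw":-1,"slide":[0,0,0.16],"yaw":0},{"jaw":-1,"slide":[0,0,0.16],"yaw":0},{"jaw":-1,"slide":[0,0,0.16],"yaw":0}]'; python3 -m creep '[{"jaw":-1,"slide":[0,-0.02,0],"yaw":0},{"jaw":-1,"slide":[0,-0.06,0],"yaw":0},{"jaw":-1,"slide":[0,-0.10,0],"yaw":0},{"jaw":-1,"slide":[0,-0.14,0],"yaw":0},{"jaw":-1,"slide":[0,-0.18,0],"yaw":0},{"jaw":-1,"slide":[0,-0.22,0],"yaw":0},{"jaw":-1,"slide":[0,-0.26,0],"yaw":0},{"jaw":-1,"slide":[0,-0.30,0],"yaw":0},{"jaw":-1,"slide":[0,-0.34,0],"yaw":0},{"jaw":-1,"slide":[0,-0.38,0],"yaw":0},{"jaw":-1,"slide":[0,-0.41,0],"yaw":0},{"jaw":-1,"slide":[0,-0.42,0],"yaw":0}]'
```

```text
time_s: 12.2
tool_pos: [0.4879, 0.2567, 0.3078]
tool_rot: [0.985, 0.175, -0.001, -0.0]
force: [0.6, -0.2, -5.2]
gripper_width: 0.608
time_s: 13.7
tool_pos: [0.4871, -0.1652, 0.3071]
tool_rot: [0.985, 0.174, -0.001, -0.001]
force: [-0.6, -0.1, -7.5]
gripper_width: 0.609
```

```bash
python3 -m creep '[{"jaw":-1,"slide":[0.002,-0.04,0],"yaw":0},{"jaw":-1,"slide":[0.002,-0.08,0],"yaw":0},{"jaw":-1,"slide":[0.002,-0.11,0],"yaw":0},{"jaw":-1,"slide":[0.002,-0.11,0],"yaw":0},{"jaw":-1,"slide":[0.002,-0.11,-0.03],"yaw":0},{"jaw":-1,"slide":[0.002,-0.11,-0.06],"yaw":0},{"jaw":-1,"slide":[0.002,-0.11,-0.09],"yaw":0},{"jaw":-1,"slide":[0.002,-0.11,-0.12],"yaw":0},{"jaw":-1,"slide":[0.002,-0.11,-0.14],"yaw":0},{"jaw":-1,"slide":[0.002,-0.11,-0.15],"yaw":0},{"jaw":-1,"slide":[0.002,-0.11,-0.15],"yaw":0},{"jaw":-1,"slide":[0.002,-0.11,-0.15],"yaw":0}]'; python3 - <<'E'
from h import *
s=cams.capture("side");cv2.imwrite("pics/side2.png",cv2.resize(s[100:320,180:480],None,fx=2,fy=2))
E
```

```text
time_s: 15.2
tool_pos: [0.4894, -0.2751, 0.1579]
tool_rot: [0.985, 0.174, -0.001, -0.0]
force: [0.1, -0.4, -4.5]
gripper_width: 0.607
```

View pics/side2.png

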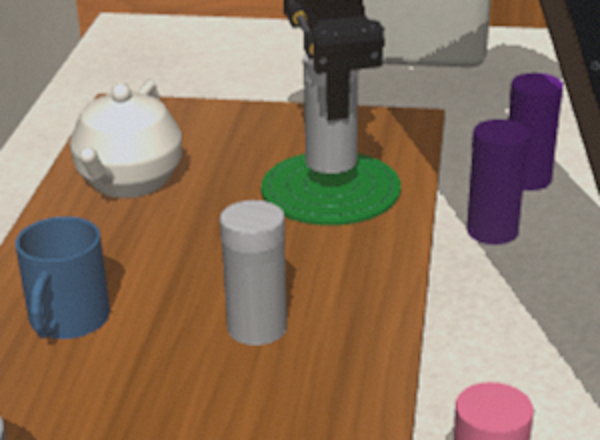

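The tin hangs upright over the trivet (tin at (331,120), trivet at (331,187) in the crop), the light tin is upright at (255,270), and the teapot is undisturbed. Now I'll lower it slowly.

```bash
python3 -m creep '[{"jaw":-1,"slide":[0,0,-0.008],"yaw":0},{"jaw":-1,"slide":[0,0,-0.016],"yaw":0},{"jaw":-1,"slide":[0,0,-0.021],"yaw":0},{"jaw":-1,"slide":[0,0,-0.024],"yaw":0},{"jaw":-1,"slide":[0,0,-0.026],"yaw":0},{"jaw":-1,"slide":[0,0,-0.028],"yaw":0},{"jaw":-1,"slide":[0,0,-0.029],"yaw":0},{"jaw":-1,"slide":[0,0,-0.03],"yaw":0},{"jaw":-1,"slide":[0,0,-0.03],"yaw":0},{"jaw":-1,"slide":[0,0,-0.03],"yaw":0}]'
```

```text
time_s: 16.5
tool_pos: [0.4895, -0.2752, 0.128]
tool_rot: [0.985, 0.174, -0.001, -0.0]
force: [0.3, 0.3, -4.5]
gripper_width: 0.609
```

Not touching yet, since the force still shows the tin's full weight. I'll lower it another millimetre.

```bash
python3 -m creep '[{"jaw":-1,"slide":[0,0,-0.0005],"yaw":0},{"jaw":-1,"slide":[0,0,-0.001],"yaw":0},{"jaw":-1,"slide":[0,0,-0.001],"yaw":0},{"jaw":-1,"slide":[0,0,-0.001],"yaw":0}]'
```

```text
time_s: 17.0
tool_pos: [0.4895, -0.2753, 0.1277]
tool_rot: [0.985, 0.174, -0.001, 0.0]
force: [-3.0, 1.0, 6.4]
gripper_width: 0.609
```

It's in contact and supported. Release, then rise.

```bash
python3 -m creep '[{"jaw":1,"slide":[0,0,0],"yaw":0},{"jaw":1,"slide":[0,0,0],"yaw":0},{"jaw":1,"slide":[0,0,0],"yaw":0},{"jaw":1,"slide":[0,0,0],"yaw":0},{"jaw":1,"slide":[0,0,0],"yaw":0},{"jaw":1,"slide":[0,0,0],"yaw":0},{"jaw":1,"slide":[0,0,0.03],"yaw":0},{"jaw":1,"slide":[0,0,0.06],"yaw":0},{"jaw":1,"slide":[0,0,0.09],"yaw":0},{"jaw":1,"slide":[0,0,0.13],"yaw":0},{"jaw":1,"slide":[0,0,0.13],"yaw":0},{"jaw":1,"slide":[0,0,0.13],"yaw":0}]'; python3 -m creep '[{"jaw":1,"slide":[-0.04,-0.05,0],"yaw":0},{"jaw":1,"slide":[-0.08,-0.10,0],"yaw":0},{"jaw":1,"slide":[-0.12,-0.15,0],"yaw":0},{"jaw":1,"slide":[-0.16,-0.20,0],"yaw":0},{"jaw":1,"slide":[-0.20,-0.25,0],"yaw":0},{"jaw":1,"slide":[-0.24,-0.30,0],"yaw":0},{"jaw":1,"slide":[-0.25,-0.31,0],"yaw":0},{"jaw":1,"slide":[-0.25,-0.31,0],"yaw":0}]'; python3 - <<'E'
from h import *
t=cams.capture("top");s=cams.capture("side")
cv2.imwrite("pics/end.png",np.hstack([cv2.resize(t[100:300,250:500],(500,400)),cv2.resize(s[120:300,190:400],(300,257+143))]))
for b,z in(((275,195,320,245),.155),((380,200,440,265),.163)):
    (u,v),r=lid(t,*b,150); print(u,v,r,ray("top",u,v,z))
g=green(t);print(g,ray("top",*g[0],.038))
E
```

```text
time_s: 18.5
tool_pos: [0.4892, -0.2751, 0.2571]
tool_rot: [0.985, 0.174, -0.001, -0.0]
force: [0.3, 0.2, -0.1]
gripper_width: 0.999
time_s: 19.5
tool_pos: [0.2383, -0.5853, 0.2556]
tool_rot: [0.985, 0.173, -0.001, -0.001]
force: [0.6, 0.8, 0.6]
gripper_width: 0.999
294.868408203125 214.7105255126953 12.08734130859375 [ 0.5284 -0.0048  0.155 ]
412.80841064453125 227.81776428222656 11.947600364685059 [ 0.4885 -0.2742  0.163 ]
((405.027099609375, 236.91885375976562), (60.1308479309082, 62.41017150878906), 113.0974349975586) [ 0.4881 -0.2762  0.038 ]
```

View pics/end.png

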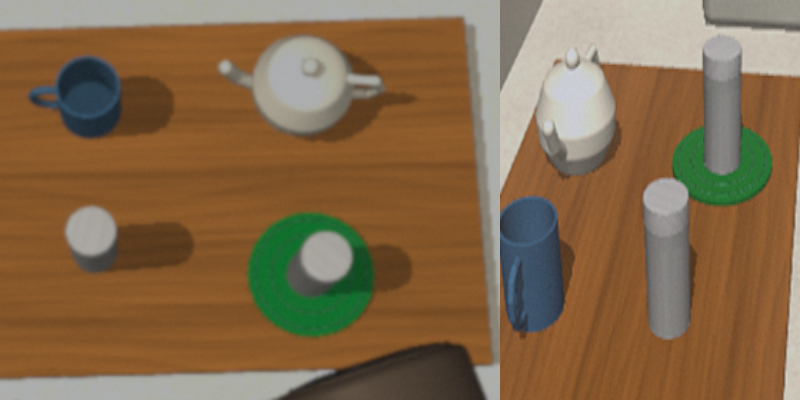

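The heavy tin stands upright on the trivet, with its lid at (325,257) in the left crop and about 2 mm from the trivet's centre. The light tin is upright at its old spot, and the teapot hasn't moved.

```bash
python3 -c "
from station import workorder
print(workorder.close_job())"
```

```text
the job is handed in; nothing more can be done
None
```

The heavy tin is standing upright on the green trivet, about 2 mm from its centre. I handed the job in at about 20 s of the 59 s allowed.

- **Lifting:** The nearer tin pulled about 1.4 N (roughly 0.15 kg), so it was the light one, and I set it back where it stood. The other pulled 4.2–5.4 N (roughly 0.5 kg), so I carried that one to the trivet.
- **Last checks:** The top camera puts the heavy tin's lid at (0.4885, -0.2742) and the trivet's centre at (0.488, -0.276). The light tin is still upright at (0.528, -0.005), within 1 mm of its start and well clear of the trivet. The teapot looked unmoved, and the gripper was open and away from everything.
- **Disagreements:** The two cameras differed by 7 mm in y on the trivet's centre. I put that down to the visible rim in the side view and relied mainly on the top view. One automatic check of the light tin partway through failed because the arm's shadow fell on it; the picture and the final check show it in place.
- **Touchdown:** Setting the tin down gave a light press of about 6 N upward on the tool.

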